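# Lock the spilled laundry tablets away in the push-latch drawer

## Task

Put every loose laundry tablet away in the child-safe drawer: press its handleless front fully in and let go so that it springs open, lay all the tablets inside, then push the drawer fully in and let go, checking that it stays shut on its own. Last, swing the red safety bar down across the drawer until it rests fully in its catch; leave the other things on the mat standing where they are.

Things in the scene. Friction and masses are not known exactly. Their poses are not given: they have to be found in the camera images.
- unit: Low brown wooden child-safe drawer unit, fixed: 150 mm wide (y), 80 high. Origin on the counter under the middle of the shut drawer's front face, which looks along its -x (to the robot, turned up to 0.25 rad). The drawer front stands out; the casing lies behind, from its x = +20 to +235 mm, with steel mounts of the bar beside the front. Stands left or right of the mat.
- drawer (a joint): Travel of the handleless drawer, m, along the unit's -x: 0 = shut and latched, 0.15 = fully out, -0.012 = pressed fully in (hard stop). A spring (about 3 N when shut, 2 N when out; slowly damped) drives it out; moving it in slowly takes 3 to 8 N up to the stop. Once freed it follows the hand and springs right out in about 1 s. How its latch works: see drawer_front.
- drawer_front (a point): Grey dot to push on: middle of the outer face of the pale drawer front (134 mm wide, 12 to 70 mm above the counter), 43 mm up; at unit x = 0 when shut; axes as the unit's. Push-push latch: when shut, pressing in over 11 mm (to the stop) and letting go frees it; when out, pushing to the stop and letting go makes it settle at 0 and stay. A short press changes nothing; one too many opens it again.
- drawer_floor (a point): Middle of the inner floor of the white drawer tray, 20 mm above the counter, 81 mm behind the drawer's front face; moves with it; axes as the unit's. Inside: 69 mm fore (-x), 80 mm aft, 62 mm to each side; walls end 42 mm above the floor. Fully out, the point is at unit x = -69 mm, and the tray is open to above from its 12 mm front panel to the casing.
- bar (a joint): Angle of the red steel safety bar, rad: 0 = level across the drawer's front, resting in its catch; grows as it swings up; 1.57 = upright, beyond that it leans outwards; stop at 1.95. The pivot is stiff: the bar stays where it is left, under 1 N at the knob moves it.
- bar_pivot (a point): Pivot of the safety bar at the unit's left (+y) front edge: 46 mm above the counter, 82 mm to +y of the unit's middle, 10 mm in front of the shut drawer's face; axes as the unit's. The bar (6 mm thick along x, 10 mm high) swings about the unit's x axis: at angle a the knob is 175 cos a mm to -y and 175 sin a mm above the pivot.
- bar_knob (a point): Centre of the red ball (22 mm across) on the bar's free end, 175 mm from the pivot. With the bar in its catch (small steel catch with an upturned lip at the unit's right front edge, 82 mm to -y) the knob is 93 mm to -y of the unit's middle, 46 mm above the counter, just outside the catch and beside the unit.
- mat: Flat grey mat fixed on the counter, 250 (its x) by 290 mm, 4 mm thick, the tablets lie on it; its origin is on the counter, 70 mm beyond (+x) the mat's own middle.
- tablet0_center (a point): Centre of a pressed laundry tablet, white with a blue top: 36 mm (its x) by 26 mm (its y) by 16 mm high, about 25 g, lying flat on the mat at any yaw. Absent in some starts.
- tablet1_center (a point): Centre of a pressed laundry tablet, white with a blue top: 36 mm (its x) by 26 mm (its y) by 16 mm high, about 25 g, lying flat on the mat at any yaw. Absent in some starts.
- tablet2_center (a point): Centre of a pressed laundry tablet, white with a blue top: 36 mm (its x) by 26 mm (its y) by 16 mm high, about 25 g, lying flat on the mat at any yaw. Absent in some starts.
- tablet3_center (a point): Centre of a pressed laundry tablet, white with a blue top: 36 mm (its x) by 26 mm (its y) by 16 mm high, about 25 g, lying flat on the mat at any yaw. Absent in some starts.
- tablet4_center (a point): Centre of a pressed laundry tablet, white with a blue top: 36 mm (its x) by 26 mm (its y) by 16 mm high, about 25 g, lying flat on the mat at any yaw. Absent in some starts.
- dosing_cap: Orange open measuring cup, 38 mm across, 34 mm tall, on the mat among the tablets; origin under its foot. Leave alone.
- sink_plug: Black rubber sink plug, 40 mm across, 26 mm tall, on the mat among the tablets; origin under its foot. Leave alone.
- spot_jar: Small amber jar, 36 mm across, 45 mm tall, on the mat among the tablets; origin under its foot. Leave alone.
Things that resemble listed ones, but are neither listed nor needed, are in the scene too. Leave any brown look-alike of the part that bears tablet0_center alone.

How it is judged:
By the outcome, as a careful person would: the job done as asked, in the order asked, and still so for the second after the job is handed in, with the robot touching nothing.
Of tablet0, tablet1, tablet2, tablet3, tablet4 only 3 to 5 are there at a start; the rules pass over those that are not, and their reading is None.
At some moment in a run one of tablet0, tablet1, tablet2, tablet3, tablet4 may be knocked a few centimetres aside while the robot is not near it.
Once in a run the grip may slacken for a moment while it holds something.
It also fails if it takes over 210 s, if anything falls off the work surface, if the arm or the gripper's body presses on something with over 40 N, if the wrist force passes 120 N, or if a joint passes its speed limit or range.

## Robot

A 6-joint arm with a two-finger parallel gripper is mounted at the origin on the work surface. World frame = base frame: x ahead of the robot, y to its left, z up, the work surface at z = 0. Lengths are in m, angles in rad, forces in N, time in s.
With the tool pointing down it reaches from about 0.275 to 0.725 m from the base axis. Payload 5.6 kg.
Tool frame: the origin (TCP) lies at the very end of the fingers, on their centre line; the grasp point (between the pads) lies 19 mm behind it; z points along the fingers, y is the line along which they close (so a half turn about z gives the same grasp; the last joint's range is limited). The gripper opens to 85 mm and grips with 20 to 120 N. Pads are 22 mm wide; open, the fingers measure 114 mm over their backs; the gripper's body (76 mm by 85 mm) begins 54 mm behind the grasp point. The pads swing forward as they close: fully open they stand 13 mm farther back than shut.
Start: joints at [-0.886, 0.255, 0.108, 0, -1.424, -0.285], TCP at [0.214, -0.507, 0.231] pointing down, gripper open.
Joint ranges: [-2.95, 2.95], [-1.21, 1.97], [-1.09, 1.5], [-2.87, 1.71], [-2.94, -0.07], [-3.05, 3.05]. Speed limits (rad/s): [2.57, 2.57, 3.14, 3.14, 3.14, 3.14].

## Interface

Orientations are given as a rotation vector (axis times angle).
In Python, from station import robot gives the robot as it stands. The module is installed in compiled form; this text tells all that it offers.
- The arm moves only by the shell command python3 -m inch 'ROWS' [FORCE]. ROWS is JSON, a list of rows, each an object with "offset": the shift along the world's x, y, z in m, a list of three; "roll": the turn about the world's z in degrees; "grip": the closure in counts, from 0 (fully open) to 255 (shut). A call has 1 to 20 rows; each row is the pose to reach, as a shift and turn from the pose commanded when the call began; what a row does not reach only later rows make up. A row lasts 1/10 s, in which the tool goes at most 50 mm and 8.59 degrees, less where a joint would pass 70% of its speed; a pose out of reach is approached as far as the arm can. A call with a gripper value outside its range is refused whole. The fingers move at their own pace and stop on an object; FORCE is the grip in N (left out, the last holds). Time passes only in rows, so rows that repeat a pose let the fingers close. It gives the time, the measured TCP pose, the force, the opening and the grip force at its end, in the units of the state.
- robot.sense(): the state, without advancing time (a new reading comes with each control period).
- robot.snapshot(name): name is "side" or "top" or "wrist"; returns the picture (384x512x3 uint8, red, green, blue); there is no depth.
- robot.camera_model(name): a dict with "camera_matrix" (3x3 intrinsics, pixels), "k1" (the pictures are not rectified: a ray, as slopes to the right and down, at radius r is drawn at 1 + k1 r^2 times it, then the intrinsics apply), "origin" and "rotation" of the camera in the world. Camera axes: x right, y down, z forward; pixel columns grow to the right and rows downward; lengths in m; the calibration is good to about 2 mm. A picture is of the moment at which its call begins: read the wrist's pose just before it. camera_model takes no time and is no camera call; for the wrist camera it gives the pose at the moment of the call.
- robot.sign_off(): hands the job in; it is judged then, once.
The state is a dict: "t": time; "q": joint angles; "joint_velocities": joint speeds; "joint_torque": joint torques, N m; "tcp_pos": TCP position; "orientation": TCP orientation; "wrist_force": force on the tool from outside, world axes, zero at the start; "torque": the same for the moment, N m; "finger_gap": opening from 0.0 (shut) to 1.0 (fully open); "grip_force": force on a finger pad.
Only numpy, scipy, OpenCV 4.12 (cv2) and the standard library are available. Lean on these libraries where they do the work, as an engineer would, in place of code of your own. Each camera call takes 0.05 s, during which the arm holds its last target. There are 200 camera calls.

## Working session

There is one attempt and no reset: what is moved stays moved. The work goes in short steps, Python scripts to look and compute and a shell command to move; the robot and the scene stay as the last step left them, time stands still between calls to the robot, and variables do not carry over. Pictures are saved under pics/ and viewed, at most 14 in all, crops included, and the job is handed in when it is done.

```bash
mkdir -p pics; cat > h.py <<'E'
import numpy as np, cv2
from station import robot
def snap(n,f):
    m=robot.camera_model(n); im=robot.snapshot(n); cv2.imwrite('pics/'+f+'.png',cv2.cvtColor(im,cv2.COLOR_RGB2BGR)); np.save(f+'.npy',m,allow_pickle=True); return im,m
def load(f): return cv2.imread('pics/'+f+'.png')[:,:,::-1].copy(), np.load(f+'.npy',allow_pickle=True).item()
def ray(m,uv):
    K=np.array(m['camera_matrix']); d=np.array([(uv[0]-K[0,2])/K[0,0],(uv[1]-K[1,2])/K[1,1]]); s=d.copy()
    for _ in range(20): s=d/(1+m['k1']*(s@s))
    return np.array(m['origin']),np.array(m['rotation'])@np.array([s[0],s[1],1])
def onz(m,uv,z):
    o,d=ray(m,uv); return o+d*(z-o[2])/d[2]
def proj(m,p):
    K=np.array(m['camera_matrix']); c=np.array(m['rotation']).T@(np.array(p)-m['origin']); s=c[:2]/c[2]; s=s*(1+m['k1']*(s@s)); return np.array([K[0,0]*s[0]+K[0,2],K[1,1]*s[1]+K[1,2]])
E
python3 - <<'E'
from h import *
for n in('top','side','wrist'):
    im,m=snap(n,n+'0'); print(n,np.round(m['origin'],3),np.round(m['rotation'],2).tolist(),m['k1'],np.round(m['camera_matrix'],0).tolist())
print(robot.sense())
E
```

```text
top [0.47  0.002 1.07 ] [-2.21, 2.18, -0.03] -0.053299316255746715 [[425.0, 0.0, 256.0], [0.0, 425.0, 192.0], [0.0, 0.0, 1.0]]
side [-0.025  0.568  0.636] [-0.9, 2.4, -1.17] -0.026837843961920016 [[422.0, 0.0, 257.0], [0.0, 422.0, 192.0], [0.0, 0.0, 1.0]]
wrist [ 0.136 -0.539  0.373] [1.62, 2.44, 0.41] -0.021013926864248265 [[265.0, 0.0, 257.0], [0.0, 265.0, 190.0], [0.0, 0.0, 1.0]]
{'t': 0.15, 'q': array([-8.86412799e-01,  2.55587811e-01,  1.07307300e-01, -2.99557814e-04,
       -1.42389034e+00, -2.84600180e-01]), 'joint_velocities': array([ 0.00118049, -0.00286295,  0.00426072,  0.0027535 , -0.00147788,
        0.00055734]), 'joint_torque': array([-1.50175983e-03, -3.86939406e+01,  2.38081777e+01,  5.36666214e+00,
       -4.54408291e-03,  2.96035716e-05]), 'tcp_pos': array([ 0.21395956, -0.50628402,  0.23062632]), 'orientation': array([ 6.23661564e-01, -3.07868011e+00, -2.12713559e-03]), 'wrist_force': array([-0.74067688,  0.29999483, -0.37840008]), 'torque': array([-0.01970729,  0.03744402,  0.04747194]), 'grip_force': 0.0, 'finger_gap': 0.997421355663535}
```

View pics/top0.png

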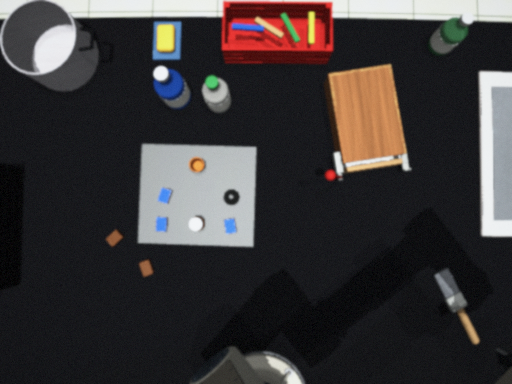

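View pics/side0.png

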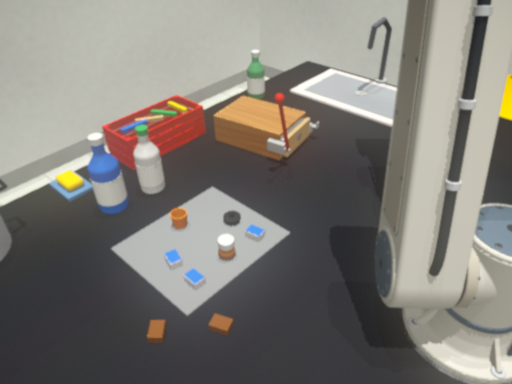

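Top view: blue tablets at about (165,195), (162,224) and (231,226). The orange cap is at (198,166), the plug at (231,197) and the jar at (196,224). The unit is at (370,115), with the red bar knob at (331,175).

Things that could be mistaken for a tablet (top pixels): brown blocks at (115,238) and (146,268), the yellow sponge at (165,38), and the blue stick in the red box at (248,27). By the description I choose the three blue-topped ones.

```bash
sed -i "s/np.array(m\['rotation'\])/cv2.Rodrigues(np.array(m['rotation'],float))[0]/" h.py
cat >> h.py <<'E'
def blobs(im,cond,lo,hi):
    n,l,s,c=cv2.connectedComponentsWithStats(cond.astype('uint8')); return [(c[i],s[i][4],l==i) for i in range(1,n) if lo<=s[i][4]<=hi]
def rect(m,mask,z):
    ys,xs=np.nonzero(mask); P=np.array([onz(m,(x,y),z)[:2] for x,y in zip(xs,ys)]); return cv2.minAreaRect((P*1000).astype('float32'))
def pca(m,mask,z):
    ys,xs=np.nonzero(mask); P=np.array([onz(m,(x,y),z)[:2] for x,y in zip(xs,ys)]); c=P.mean(0); w,v=np.linalg.eigh(np.cov((P-c).T)); return c,np.degrees(np.arctan2(v[1,1],v[0,1])),np.sqrt(12*w)
def blue(im):
    r,g,b=[im[:,:,i].astype(int) for i in range(3)]; return (b>150)&(b-r>90)
E
python3 - <<'E'
from h import *
im,m=load('top0'); r,g,b=[im[:,:,i].astype(int) for i in range(3)]
for c,a,mk in blobs(im,blue(im),30,400):
    print('blue',c.round(1),a,[np.round(x,4) for x in pca(m,mk,.02)], [np.round(x,1) for x in rect(m,mk,.02)])
for c,a,mk in blobs(im,(r-b>50)&(r>120)&(g>70),1000,20000):
    print('wood',c.round(1),a,rect(m,mk,.08)); bx=cv2.boxPoints(rect(m,mk,.08)); print(bx)
for c,a,mk in blobs(im,(r>150)&(g<60),10,300):
    print('red',c,a,onz(m,c,.22))
for n,uv,z in(('cap',(198,166),.034),('plug',(231,197),.03),('jar',(196,223),.049)): print(n,onz(m,uv,z))
s,ms=load('side0')
cv2.imwrite('pics/c1.png',np.hstack([cv2.resize(im[140:255,130:265,::-1],(400,340),interpolation=2),cv2.resize(im[55:190,310:420,::-1],(277,340),interpolation=2)]))
cv2.imwrite('pics/c2.png',cv2.resize(s[80:170,200:330,::-1],(780,540),interpolation=2))
E
```

```text
blue [170.3  47.1] 234 [array([0.8782, 0.2376]), np.float64(150.2719), array([0.0556, 0.115 ])] [array([896.9, 247.5]), array([94.2, 63.7]), np.float64(0.0)]
blue [247.7  27. ] 139 [array([0.9313, 0.0421]), np.float64(85.5191), array([0.0122, 0.0776])] [array([931.2,  42.6]), array([74.3, 13.3]), np.float64(87.5)]
blue [170.1  86.9] 282 [array([0.7753, 0.2353]), np.float64(122.6638), array([0.0381, 0.0653])] [array([777.7, 237.5]), array([48. , 64.4]), np.float64(28.5)]
blue [163.9 195.2] 133 [array([0.5024, 0.2444]), np.float64(161.0778), array([0.0244, 0.0338])] [array([502.5, 244.3]), array([23.8, 33.7]), np.float64(72.6)]
blue [160.8 223.8] 135 [array([0.4315, 0.2508]), np.float64(176.5515), array([0.0254, 0.0325])] [array([432.2, 250.2]), array([32.2, 25. ]), np.float64(0.9)]
blue [229.7 225.7] 131 [array([0.4293, 0.0795]), np.float64(-170.3648), array([0.0237, 0.0333])] [array([429.6,  78.9]), array([32. , 24.7]), np.float64(0.9)]
wood [366.8 113.1] 5847 ((700.1808471679688, -243.79261779785156), (217.73414611816406, 152.77052307128906), 9.624505043029785)
[[ 580.07526 -186.68405]
 [ 605.617   -337.30426]
 [ 820.28644 -300.90118]
 [ 794.7447  -150.28098]]
red [226.91666667   4.79166667] 24 [0.89056756 0.07809185 0.22      ]
red [288.   3.] 69 [ 0.89520349 -0.04777081  0.22      ]
red [330.14705882 174.61764706] 68 [ 0.54145809 -0.13479166  0.22      ]
cap [0.57458546 0.15862541 0.034     ]
plug [0.49968528 0.07674831 0.03      ]
jar [0.43560716 0.1586859  0.049     ]
```

View pics/c1.png

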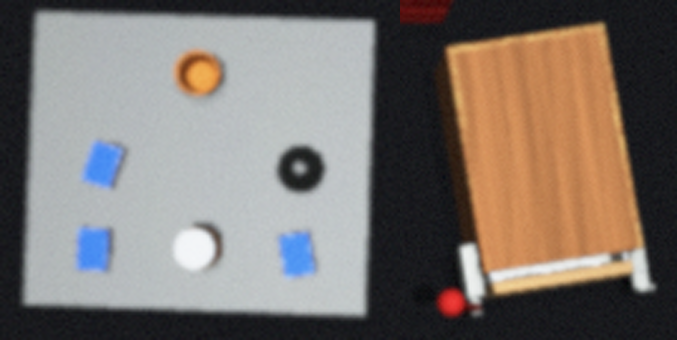

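View pics/c2.png

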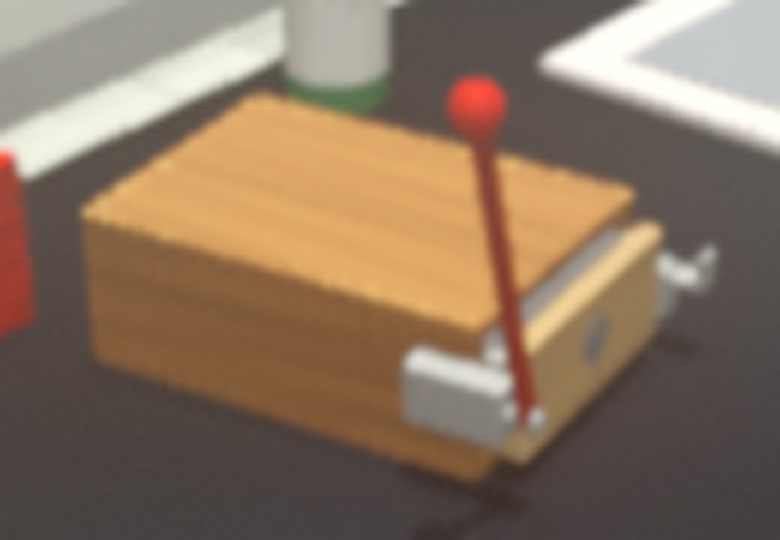

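```bash
python3 - <<'E'
from h import *
t,mt=load('top0'); s,ms=load('side0')
def tri(a,b):
    A=np.zeros((3,3));v=np.zeros(3)
    for m,uv in a,b:
        o,d=ray(m,uv); d/=np.linalg.norm(d); P=np.eye(3)-np.outer(d,d); A+=P; v+=P@o
    return np.linalg.solve(A,v)
th=np.radians(9.62); ux=np.array([np.cos(th),np.sin(th)]); uy=np.array([-ux[1],ux[0]])
O=np.array([.8075,-.2256])-.235*ux; print('O',O)
k=tri((mt,(330.15,174.6)),(ms,(279.5,97.5))); pv=O-.01*ux+.082*uy
print('knob',k,'rel unit',(k[:2]-O)@ux,(k[:2]-O)@uy,'ang',np.arctan2(k[2]-.046,-(k[:2]-pv)@uy))
print('dot proj',proj(ms,[*O,.043]),'seen',(299.5,136.2))
o,d=ray(ms,(299.5,136.2)); print('dot at z.043',onz(ms,(299.5,136.2),.043))
R=cv2.Rodrigues(robot.sense()['orientation'])[0]; print(R.round(3)); print('yaw of tool y',np.degrees(np.arctan2(R[1,1],R[0,1])))
print('standoff',O-.07*ux,'open floor',O-.069*ux)
E
```

```text
O [ 0.57580463 -0.26487153]
knob [ 0.541277   -0.13624434  0.21456547] rel unit -0.01254682571652138 0.13258841884744685 ang 1.8623553158173605
dot proj [297.76872181 136.04408901] seen (299.5, 136.2)
dot at z.043 [ 0.57163309 -0.26729511  0.043     ]
[[-0.921 -0.389 -0.001]
 [-0.389  0.921  0.001]
 [ 0.     0.001 -1.   ]]
yaw of tool y 112.90337050166211
standoff [ 0.50678898 -0.27656944] open floor [ 0.50777492 -0.27640233]
```

```bash
python3 -m inch '[{"offset":[0.293,0.23,0],"roll":-13.3,"grip":255},{"offset":[0.293,0.23,0],"roll":-13.3,"grip":255},{"offset":[0.293,0.23,0],"roll":-13.3,"grip":255},{"offset":[0.293,0.23,0],"roll":-13.3,"grip":255},{"offset":[0.293,0.23,0],"roll":-13.3,"grip":255},{"offset":[0.293,0.23,0],"roll":-13.3,"grip":255},{"offset":[0.293,0.23,0],"roll":-13.3,"grip":255},{"offset":[0.293,0.23,0],"roll":-13.3,"grip":255},{"offset":[0.293,0.23,0],"roll":-13.3,"grip":255},{"offset":[0.293,0.23,-0.05],"roll":-13.3,"grip":255},{"offset":[0.293,0.23,-0.1],"roll":-13.3,"grip":255},{"offset":[0.293,0.23,-0.15],"roll":-13.3,"grip":255},{"offset":[0.293,0.23,-0.195],"roll":-13.3,"grip":255},{"offset":[0.293,0.23,-0.195],"roll":-13.3,"grip":255}]' 40
```

```text
t: 1.55
tcp_pos: [0.5016, -0.2751, 0.03]
orientation: [0.259, -3.118, -0.009]
wrist_force: [-0.8, -0.3, -0.3]
finger_gap: -0.0
grip_force: 0.0
```

```bash
python3 -m inch '[{"offset":[0.02,0.0033,0],"roll":0,"grip":255},{"offset":[0.04,0.0067,0],"roll":0,"grip":255},{"offset":[0.049,0.0083,0],"roll":0,"grip":255},{"offset":[0.052,0.0088,0],"roll":0,"grip":255},{"offset":[0.055,0.0093,0],"roll":0,"grip":255},{"offset":[0.058,0.0098,0],"roll":0,"grip":255},{"offset":[0.058,0.0098,0],"roll":0,"grip":255}]'
```

```text
t: 2.25
tcp_pos: [0.5643, -0.2672, 0.0367]
orientation: [0.263, -3.129, 0.0]
wrist_force: [-3.4, -1.2, 2.3]
finger_gap: -0.002
grip_force: 1.5
```

```bash
python3 -m inch '[{"offset":[0.002,0.0003,0],"roll":0,"grip":255},{"offset":[0.004,0.0007,0],"roll":0,"grip":255},{"offset":[0.006,0.001,0],"roll":0,"grip":255},{"offset":[0.008,0.0013,0],"roll":0,"grip":255},{"offset":[0.009,0.0015,0],"roll":0,"grip":255},{"offset":[0.009,0.0015,0],"roll":0,"grip":255}]'
```

```text
t: 2.85
tcp_pos: [0.5742, -0.2654, 0.0363]
orientation: [0.263, -3.131, 0.0]
wrist_force: [-3.5, -1.4, 3.1]
finger_gap: 0.003
grip_force: 2.0
```

```bash
python3 -m inch '[{"offset":[0.002,0.0003,0],"roll":0,"grip":255},{"offset":[0.003,0.0005,0],"roll":0,"grip":255},{"offset":[0.004,0.0007,0],"roll":0,"grip":255},{"offset":[0.004,0.0007,0],"roll":0,"grip":255}]'
```

```text
t: 3.25
tcp_pos: [0.575, -0.2652, 0.0363]
orientation: [0.262, -3.125, -0.0]
wrist_force: [-13.6, -2.0, 10.1]
finger_gap: 0.0
grip_force: 6.5
```

```bash
python3 -m inch '[{"offset":[-0.03,-0.005,0],"roll":0,"grip":255},{"offset":[-0.08,-0.0135,0],"roll":0,"grip":255},{"offset":[-0.13,-0.022,0],"roll":0,"grip":255},{"offset":[-0.178,-0.03,0],"roll":0,"grip":255},{"offset":[-0.2,-0.034,0.03],"roll":0,"grip":255},{"offset":[-0.2,-0.034,0.08],"roll":0,"grip":150},{"offset":[-0.2,-0.034,0.13],"roll":0,"grip":105},{"offset":[-0.2,-0.034,0.18],"roll":0,"grip":105},{"offset":[-0.2,0.01,0.2],"roll":0,"grip":105},{"offset":[-0.2,0.06,0.2],"roll":0,"grip":105},{"offset":[-0.2,0.11,0.2],"roll":0,"grip":105},{"offset":[-0.2,0.16,0.2],"roll":0,"grip":105}]'
python3 - <<'E'
from h import *
t,m=snap('top','top1'); s,_=snap('side','side1')
for c,a,mk in blobs(t,blue(t),60,200): print(c.round(1),a,[np.round(x,4) for x in pca(m,mk,.02)])
cv2.imwrite('pics/d1.png',np.hstack([t[60:330,150:430,::-1],s[80:350,150:400,::-1]]))
E
```

```text
t: 4.45
tcp_pos: [0.3788, -0.1022, 0.2366]
orientation: [-0.262, 3.127, 0.002]
wrist_force: [1.1, 1.3, 0.5]
finger_gap: 0.591
grip_force: 0.0
[247.7  27. ] 139 [array([0.9313, 0.0421]), np.float64(85.5191), array([0.0122, 0.0776])]
[163.8 195.3] 131 [array([0.5022, 0.2446]), np.float64(163.0854), array([0.0243, 0.0333])]
[160.8 223.8] 135 [array([0.4315, 0.2508]), np.float64(176.5515), array([0.0254, 0.0325])]
[229.6 225.7] 104 [array([0.4291, 0.0799]), np.float64(-166.8126), array([0.0207, 0.0306])]
```

View pics/d1.png

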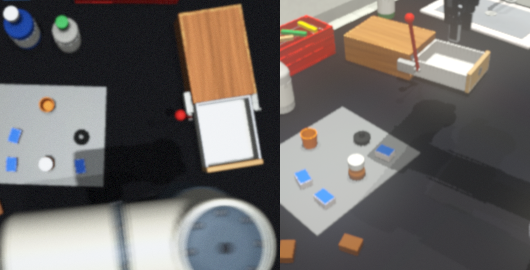

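The drawer has sprung fully out with its tray open at about (227,130) in the composite. The tablets, cap, plug and jar haven't moved.

```bash
python3 -m inch '[{"offset":[0.012,0.05,0],"roll":0,"grip":105},{"offset":[0.025,0.1,-0.02],"roll":0,"grip":105},{"offset":[0.04,0.15,-0.05],"roll":0,"grip":105},{"offset":[0.05,0.182,-0.1],"roll":0,"grip":105},{"offset":[0.05,0.182,-0.12],"roll":0,"grip":105},{"offset":[0.05,0.182,-0.12],"roll":0,"grip":105},{"offset":[0.05,0.182,-0.12],"roll":0,"grip":105}]'
python3 - <<'E'
from h import *
w,m=snap('wrist','w1'); S=robot.sense(); print(S['tcp_pos'],S['orientation'])
for c,a,mk in blobs(w,blue(w),60,20000): print(c.round(1),a,[np.round(x,4) for x in pca(m,mk,.02)])
E
```

```text
t: 5.25
tcp_pos: [0.4286, 0.0775, 0.1164]
orientation: [0.265, -3.13, 0.001]
wrist_force: [0.6, 0.1, 1.2]
finger_gap: 0.592
grip_force: 0.0
[0.42925759 0.07747837 0.11748477] [-2.63176102e-01  3.12820168e+00  7.91786587e-04]
[259.5 193. ] 708 [array([0.4298, 0.0811]), np.float64(-176.4393), array([0.0234, 0.034 ])]
[427.2 221.3] 692 [array([0.4316, 0.2523]), np.float64(177.0115), array([0.0237, 0.0332])]
[399.4 276.2] 413 [array([0.4991, 0.2472]), np.float64(-158.778), array([0.0233, 0.0258])]
```

View pics/w1.png

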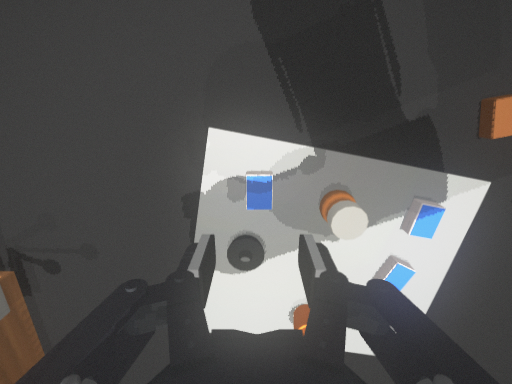

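The wrist view shows the target tablet at (260,193), square to the fingers, with the plug at (246,253) and the jar at (346,216).

```bash
python3 -m inch '[{"offset":[0.0,0.003,-0.04],"roll":0,"grip":105},{"offset":[0.0,0.003,-0.08],"roll":0,"grip":105},{"offset":[0.0,0.003,-0.1],"roll":0,"grip":105},{"offset":[0.0,0.003,-0.108],"roll":0,"grip":105},{"offset":[0.0,0.003,-0.11],"roll":0,"grip":105},{"offset":[0.0,0.003,-0.11],"roll":0,"grip":255},{"offset":[0.0,0.003,-0.11],"roll":0,"grip":255},{"offset":[0.0,0.003,-0.11],"roll":0,"grip":255},{"offset":[0.0,0.003,-0.11],"roll":0,"grip":255},{"offset":[0.0,0.003,-0.11],"roll":0,"grip":255}]' 40
```

```text
t: 6.3
tcp_pos: [0.4297, 0.081, 0.0081]
orientation: [-0.264, 3.127, 0.002]
wrist_force: [-1.0, 0.1, 6.6]
finger_gap: 0.29
grip_force: 40.3
```

```bash
python3 -m inch '[{"offset":[0,0,0.05],"roll":0,"grip":255},{"offset":[0,0,0.1],"roll":0,"grip":255},{"offset":[0,-0.05,0.11],"roll":0,"grip":255},{"offset":[-0.01,-0.1,0.11],"roll":0,"grip":255},{"offset":[-0.02,-0.15,0.11],"roll":0,"grip":255},{"offset":[-0.02,-0.2,0.11],"roll":0,"grip":255},{"offset":[-0.02,-0.25,0.11],"roll":0,"grip":255},{"offset":[-0.02,-0.3,0.11],"roll":0,"grip":255},{"offset":[-0.01,-0.348,0.11],"roll":0,"grip":255},{"offset":[0.035,-0.35,0.11],"roll":0,"grip":255},{"offset":[0.08,-0.351,0.11],"roll":0,"grip":255},{"offset":[0.118,-0.351,0.11],"roll":0,"grip":255},{"offset":[0.118,-0.351,0.11],"roll":0,"grip":255},{"offset":[0.118,-0.351,0.11],"roll":0,"grip":255}]'
python3 - <<'E'
from h import *
s,_=snap('side','side2');w,_=snap('wrist','w2'); t,_=snap('top','top2')
cv2.imwrite('pics/d2.png',np.hstack([w[:,:,::-1][:,60:460],cv2.resize(s[60:188,190:323,::-1],(400,384))]))
E
```

```text
t: 7.7
tcp_pos: [0.5465, -0.2704, 0.1161]
orientation: [0.264, -3.13, -0.0]
wrist_force: [-1.0, 0.2, 0.1]
finger_gap: 0.291
grip_force: 39.6
```

View pics/d2.png

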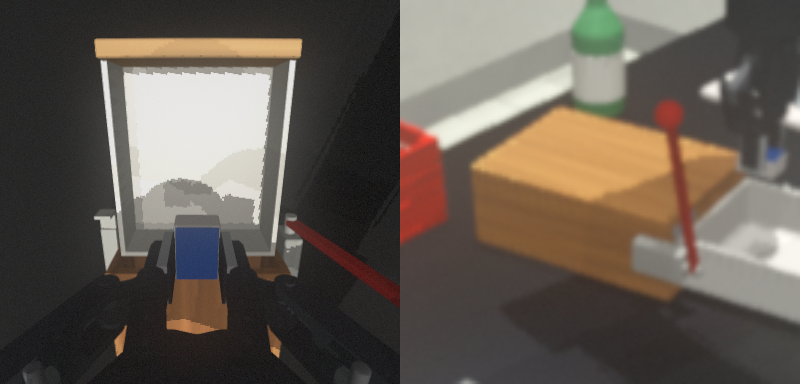

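The tablet (composite (197,250)) is held centred over the aft tray area, clear of the red bar.

```bash
python3 -m inch '[{"offset":[-0.003,0,-0.04],"roll":0,"grip":255},{"offset":[-0.003,0,-0.07],"roll":0,"grip":255},{"offset":[-0.003,0,-0.085],"roll":0,"grip":255},{"offset":[-0.003,0,-0.09],"roll":0,"grip":255},{"offset":[-0.003,0,-0.09],"roll":0,"grip":255},{"offset":[-0.003,0,-0.09],"roll":0,"grip":125},{"offset":[-0.003,0,-0.09],"roll":0,"grip":125},{"offset":[-0.003,0,-0.09],"roll":0,"grip":125},{"offset":[-0.003,0,-0.09],"roll":0,"grip":125},{"offset":[-0.003,0,-0.04],"roll":0,"grip":125},{"offset":[-0.003,0,0.01],"roll":0,"grip":105},{"offset":[-0.05,0,0.01],"roll":0,"grip":105},{"offset":[-0.1,0,0.01],"roll":0,"grip":105},{"offset":[-0.138,0.002,0.01],"roll":0,"grip":105},{"offset":[-0.138,0.05,0.01],"roll":0,"grip":105},{"offset":[-0.138,0.1,0.01],"roll":0,"grip":105},{"offset":[-0.138,0.15,0.01],"roll":0,"grip":105},{"offset":[-0.138,0.2,0.01],"roll":0,"grip":105}]'
python3 - <<'E'
from h import *
t,m=snap('top','top3')
for c,a,mk in blobs(t,blue(t),50,200): print(c.round(1),a,[np.round(x,4) for x in pca(m,mk,.02)])
E
```

```text
t: 9.65
tcp_pos: [0.4078, -0.0691, 0.1268]
orientation: [-0.262, 3.129, 0.0]
wrist_force: [1.3, 0.1, -0.1]
finger_gap: 0.588
grip_force: 0.0
[247.6  27. ] 139 [array([0.9313, 0.0424]), np.float64(85.2249), array([0.0121, 0.0775])]
[373.4 180.9] 123 [array([ 0.5441, -0.2744]), np.float64(-173.8134), array([0.0234, 0.0321])]
[164.  195.2] 132 [array([0.5025, 0.2443]), np.float64(162.6524), array([0.0243, 0.0335])]
[160.8 223.8] 135 [array([0.4315, 0.2508]), np.float64(176.5515), array([0.0254, 0.0325])]
```

```bash
python3 -m inch '[{"offset":[0,0.05,0],"roll":0,"grip":105},{"offset":[0,0.1,0],"roll":0,"grip":105},{"offset":[0.01,0.15,0],"roll":-5,"grip":105},{"offset":[0.02,0.2,0],"roll":-10,"grip":105},{"offset":[0.0235,0.25,0],"roll":-13,"grip":105},{"offset":[0.0235,0.3,0],"roll":-13,"grip":105},{"offset":[0.0235,0.32,0],"roll":-13,"grip":105},{"offset":[0.0235,0.32,0],"roll":-13,"grip":105},{"offset":[0.0235,0.32,0],"roll":-13,"grip":105}]'
python3 - <<'E'
from h import *
w,m=snap('wrist','w3'); S=robot.sense(); R=cv2.Rodrigues(S['orientation'])[0]; print(S['tcp_pos'],np.degrees(np.arctan2(R[1,1],R[0,1])))
for c,a,mk in blobs(w,blue(w),60,20000): print(c.round(1),a,[np.round(x,4) for x in pca(m,mk,.02)],rect(m,mk,.02))
E
```

```text
t: 10.6
tcp_pos: [0.4314, 0.2494, 0.1262]
orientation: [-0.091, -3.14, 0.001]
wrist_force: [1.0, -0.2, 0.8]
finger_gap: 0.593
grip_force: 0.0
[0.43145034 0.2488324  0.12627918] 86.60378783691931
[259.9 190.1] 551 [array([0.4337, 0.2533]), np.float64(157.1179), array([0.0195, 0.0334])] ((431.1015930175781, 251.60955810546875), (22.207401275634766, 32.358489990234375), 86.58255004882812)
[255.8 250.3] 585 [array([0.5021, 0.2451]), np.float64(162.8874), array([0.0236, 0.0333])] ((502.3785400390625, 245.0724334716797), (23.514196395874023, 33.193050384521484), 72.71488952636719)
```

```bash
python3 -m inch '[{"offset":[0.0,0.003,-0.04],"roll":0,"grip":105},{"offset":[0.0,0.003,-0.08],"roll":0,"grip":105},{"offset":[0.0,0.003,-0.11],"roll":0,"grip":105},{"offset":[0.0,0.003,-0.116],"roll":0,"grip":105},{"offset":[0.0,0.003,-0.117],"roll":0,"grip":105},{"offset":[0.0,0.003,-0.117],"roll":0,"grip":255},{"offset":[0.0,0.003,-0.117],"roll":0,"grip":255},{"offset":[0.0,0.003,-0.117],"roll":0,"grip":255},{"offset":[0.0,0.003,-0.117],"roll":0,"grip":255},{"offset":[0.0,0.003,-0.117],"roll":0,"grip":255}]' 40
```

```text
t: 11.65
tcp_pos: [0.4329, 0.2533, 0.0113]
orientation: [0.092, 3.137, 0.004]
wrist_force: [-1.1, -1.1, 6.9]
finger_gap: 0.29
grip_force: 40.1
```

```bash
python3 -m inch '[{"offset":[0,0,0.05],"roll":0,"grip":255},{"offset":[0,0,0.1],"roll":0,"grip":255},{"offset":[-0.01,-0.04,0.12],"roll":0,"grip":255},{"offset":[-0.02,-0.085,0.12],"roll":4,"grip":255},{"offset":[-0.025,-0.13,0.12],"roll":8,"grip":255},{"offset":[-0.025,-0.18,0.12],"roll":13,"grip":255},{"offset":[-0.025,-0.23,0.12],"roll":13,"grip":255},{"offset":[-0.025,-0.28,0.12],"roll":13,"grip":255},{"offset":[-0.025,-0.33,0.12],"roll":13,"grip":255},{"offset":[-0.025,-0.38,0.12],"roll":13,"grip":255},{"offset":[-0.025,-0.43,0.12],"roll":13,"grip":255},{"offset":[-0.025,-0.48,0.12],"roll":13,"grip":255},{"offset":[-0.02,-0.525,0.12],"roll":13,"grip":255},{"offset":[0.025,-0.532,0.12],"roll":13,"grip":255},{"offset":[0.068,-0.532,0.12],"roll":13,"grip":255},{"offset":[0.068,-0.532,0.12],"roll":13,"grip":255},{"offset":[0.068,-0.532,0.12],"roll":13,"grip":255}]'
```

```text
t: 13.35
tcp_pos: [0.5, -0.2795, 0.129]
orientation: [0.263, -3.13, -0.001]
wrist_force: [-0.4, 0.1, -0.7]
finger_gap: 0.281
grip_force: 44.8
```

```bash
python3 - <<'E'
from h import *
w,_=snap('wrist','w4'); t,m=snap('top','top4')
for c,a,mk in blobs(t,blue(t),20,200): print(c.round(1),a,[np.round(x,4) for x in pca(m,mk,.02)])
cv2.imwrite('pics/d3.png',cv2.resize(w[80:330,150:360,::-1],None,fx=2,fy=2))
E
```

```text
[247.7  27. ] 139 [array([0.9313, 0.0421]), np.float64(85.5191), array([0.0122, 0.0776])]
[163.9 195.2] 133 [array([0.5024, 0.2444]), np.float64(161.0778), array([0.0244, 0.0338])]
```

View pics/d3.png

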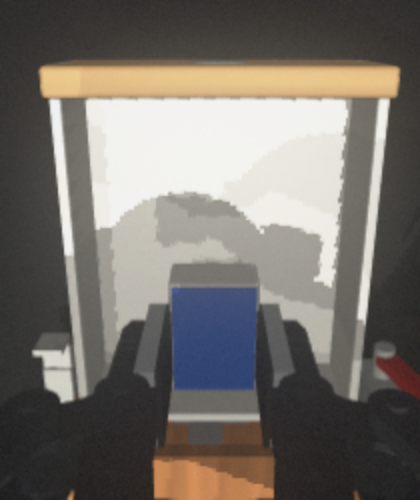

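The tablet is still held, at crop (213,340), above free tray floor.

```bash
python3 -m inch '[{"offset":[0,0,-0.04],"roll":0,"grip":255},{"offset":[0,0,-0.075],"roll":0,"grip":255},{"offset":[0,0,-0.09],"roll":0,"grip":255},{"offset":[0,0,-0.097],"roll":0,"grip":255},{"offset":[0,0,-0.1],"roll":0,"grip":255},{"offset":[0,0,-0.1],"roll":0,"grip":255}]'
```

```text
t: 14.05
tcp_pos: [0.4999, -0.2798, 0.0303]
orientation: [-0.263, 3.129, -0.001]
wrist_force: [0.6, -0.0, 0.2]
finger_gap: 0.287
grip_force: 44.9
```

```bash
python3 -m inch '[{"offset":[0,0,-0.002],"roll":0,"grip":255},{"offset":[0,0,-0.004],"roll":0,"grip":255},{"offset":[0,0,-0.004],"roll":0,"grip":125},{"offset":[0,0,-0.004],"roll":0,"grip":125},{"offset":[0,0,-0.004],"roll":0,"grip":125},{"offset":[0,0,-0.004],"roll":0,"grip":125},{"offset":[0,0,0.045],"roll":0,"grip":125},{"offset":[0,0,0.095],"roll":0,"grip":105},{"offset":[-0.05,0,0.1],"roll":0,"grip":105},{"offset":[-0.09,0.01,0.1],"roll":0,"grip":105},{"offset":[-0.09,0.06,0.1],"roll":0,"grip":105},{"offset":[-0.09,0.11,0.1],"roll":0,"grip":105},{"offset":[-0.09,0.16,0.1],"roll":0,"grip":105},{"offset":[-0.09,0.21,0.1],"roll":0,"grip":105}]'
python3 - <<'E'
from h import *
t,m=snap('top','top5')
for c,a,mk in blobs(t,blue(t),20,200): print(c.round(1),a,[np.round(x,4) for x in pca(m,mk,.02)])
E
```

```text
t: 15.45
tcp_pos: [0.4092, -0.0681, 0.1296]
orientation: [-0.262, 3.13, 0.0]
wrist_force: [1.7, 0.8, 0.4]
finger_gap: 0.589
grip_force: 0.0
[247.7  27. ] 139 [array([0.9313, 0.0421]), np.float64(85.5191), array([0.0122, 0.0776])]
[373.4 180.9] 123 [array([ 0.5441, -0.2744]), np.float64(-173.8134), array([0.0234, 0.0321])]
[163.8 195.3] 131 [array([0.5022, 0.2446]), np.float64(163.0854), array([0.0243, 0.0333])]
[377.1 198.7] 127 [array([ 0.5002, -0.2837]), np.float64(-168.5891), array([0.0237, 0.0324])]
```

```bash
python3 -m inch '[{"offset":[0.01,0.045,0],"roll":-7,"grip":105},{"offset":[0.03,0.09,0],"roll":-14,"grip":105},{"offset":[0.045,0.135,0],"roll":-21,"grip":105},{"offset":[0.06,0.18,0],"roll":-27.5,"grip":105},{"offset":[0.075,0.225,0],"roll":-27.5,"grip":105},{"offset":[0.09,0.27,0],"roll":-27.5,"grip":105},{"offset":[0.093,0.313,0],"roll":-27.5,"grip":105},{"offset":[0.093,0.313,0],"roll":-27.5,"grip":105},{"offset":[0.093,0.313,0],"roll":-27.5,"grip":105},{"offset":[0.093,0.313,0],"roll":-27.5,"grip":105}]'
python3 - <<'E'
from h import *
w,m=snap('wrist','w5'); S=robot.sense(); R=cv2.Rodrigues(S['orientation'])[0]; print(S['tcp_pos'],np.degrees(np.arctan2(R[1,1],R[0,1])))
for c,a,mk in blobs(w,blue(w),60,20000): print(c.round(1),a,[np.round(x,4) for x in pca(m,mk,.02)],rect(m,mk,.02))
E
```

```text
t: 16.5
tcp_pos: [0.5024, 0.2427, 0.1292]
orientation: [-0.489, -3.103, 0.001]
wrist_force: [0.5, -0.4, -0.3]
finger_gap: 0.588
grip_force: 0.0
[0.50247878 0.2424082  0.12936113] 72.05450160084744
[259.7 192.9] 430 [array([0.5091, 0.2446]), np.float64(110.8022), array([0.0188, 0.0262])] ((506.4937744140625, 244.16818237304688), (23.43138885498047, 24.47898292541504), 72.00904083251953)
```

```bash
python3 -m inch '[{"offset":[0.0,0.003,-0.04],"roll":0,"grip":105},{"offset":[0.0,0.003,-0.08],"roll":0,"grip":105},{"offset":[0.0,0.003,-0.11],"roll":0,"grip":105},{"offset":[0.0,0.003,-0.118],"roll":0,"grip":105},{"offset":[0.0,0.003,-0.119],"roll":0,"grip":105},{"offset":[0.0,0.003,-0.12],"roll":0,"grip":255},{"offset":[0.0,0.003,-0.12],"roll":0,"grip":255},{"offset":[0.0,0.003,-0.12],"roll":0,"grip":255},{"offset":[0.0,0.003,-0.12],"roll":0,"grip":255},{"offset":[0.0,0.003,-0.12],"roll":0,"grip":255}]' 40
```

```text
t: 17.55
tcp_pos: [0.5039, 0.2472, 0.0113]
orientation: [0.487, 3.101, 0.004]
wrist_force: [-0.7, 0.3, 6.4]
finger_gap: 0.284
grip_force: 40.1
```

```bash
python3 -m inch '[{"offset":[0,0,0.05],"roll":0,"grip":255},{"offset":[0,0,0.1],"roll":0,"grip":255},{"offset":[-0.02,-0.04,0.12],"roll":0,"grip":255},{"offset":[-0.04,-0.08,0.12],"roll":7,"grip":255},{"offset":[-0.06,-0.12,0.12],"roll":14,"grip":255},{"offset":[-0.075,-0.165,0.12],"roll":21,"grip":255},{"offset":[-0.08,-0.21,0.12],"roll":27.5,"grip":255},{"offset":[-0.08,-0.26,0.12],"roll":27.5,"grip":255},{"offset":[-0.08,-0.31,0.12],"roll":27.5,"grip":255},{"offset":[-0.08,-0.36,0.12],"roll":27.5,"grip":255},{"offset":[-0.08,-0.41,0.12],"roll":27.5,"grip":255},{"offset":[-0.08,-0.46,0.12],"roll":27.5,"grip":255},{"offset":[-0.075,-0.5,0.12],"roll":27.5,"grip":255},{"offset":[-0.042,-0.532,0.12],"roll":27.5,"grip":255},{"offset":[-0.042,-0.532,0.12],"roll":27.5,"grip":255},{"offset":[-0.042,-0.532,0.12],"roll":27.5,"grip":255},{"offset":[-0.042,-0.532,0.12],"roll":27.5,"grip":255}]'
python3 - <<'E'
from h import *
w,_=snap('wrist','w6')
cv2.imwrite('pics/d4.png',cv2.resize(w[80:330,150:360,::-1],None,fx=2,fy=2))
E
```

```text
t: 19.25
tcp_pos: [0.4603, -0.2851, 0.1295]
orientation: [-0.263, 3.13, 0.0]
wrist_force: [0.5, -0.9, -0.2]
finger_gap: 0.29
grip_force: 39.6
```

View pics/d4.png

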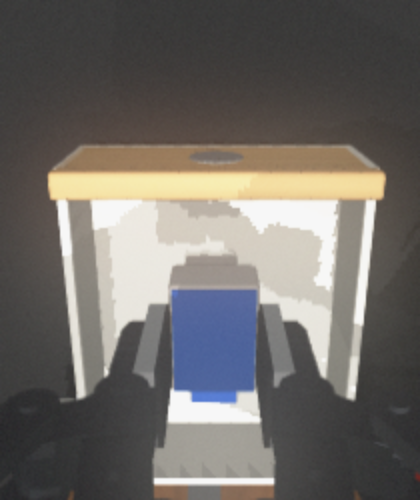

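The held tablet is at crop (213,340). Tablet 2 just shows behind it at (213,397), and there is room up to the front panel.

```bash
python3 -m inch '[{"offset":[0,0,-0.04],"roll":0,"grip":255},{"offset":[0,0,-0.075],"roll":0,"grip":255},{"offset":[0,0,-0.09],"roll":0,"grip":255},{"offset":[0,0,-0.097],"roll":0,"grip":255},{"offset":[0,0,-0.1],"roll":0,"grip":255},{"offset":[0,0,-0.102],"roll":0,"grip":255},{"offset":[0,0,-0.102],"roll":0,"grip":255}]'
```

```text
t: 20.0
tcp_pos: [0.4613, -0.2857, 0.0283]
orientation: [-0.264, 3.129, -0.001]
wrist_force: [0.3, 0.5, -0.7]
finger_gap: 0.29
grip_force: 39.6
```

```bash
python3 -m inch '[{"offset":[0,0,-0.001],"roll":0,"grip":125},{"offset":[0,0,-0.001],"roll":0,"grip":125},{"offset":[0,0,-0.001],"roll":0,"grip":125},{"offset":[0,0,-0.001],"roll":0,"grip":125},{"offset":[0,0,0.045],"roll":0,"grip":125},{"offset":[0,0,0.095],"roll":0,"grip":125},{"offset":[-0.05,-0.008,0.1],"roll":0,"grip":200},{"offset":[-0.096,-0.016,0.1],"roll":0,"grip":255},{"offset":[-0.096,-0.016,0.1],"roll":0,"grip":255},{"offset":[-0.096,-0.016,0.1],"roll":0,"grip":255}]'
python3 - <<'E'
from h import *
t,m=snap('top','top6'); s,ms=snap('side','side6')
for c,a,mk in blobs(t,blue(t),20,200): print(c.round(1),a,[np.round(x,4) for x in pca(m,mk,.02)])
cv2.imwrite('pics/d5.png',np.hstack([cv2.resize(t[130:230,310:430,::-1],(400,333)),cv2.resize(s[80:180,200:320,::-1],(400,333))]))
E
```

```text
t: 21.0
tcp_pos: [0.3639, -0.3019, 0.1278]
orientation: [-0.261, 3.13, -0.001]
wrist_force: [0.3, 0.3, 0.1]
finger_gap: -0.002
grip_force: 0.0
[247.7  27. ] 139 [array([0.9313, 0.0421]), np.float64(85.5191), array([0.0122, 0.0776])]
[373.4 181. ] 122 [array([ 0.5439, -0.2744]), np.float64(-172.1537), array([0.0233, 0.0318])]
[377.1 198.7] 128 [array([ 0.5001, -0.2836]), np.float64(-170.1398), array([0.0237, 0.0327])]
[380.3 209.9] 27 [array([ 0.4727, -0.2917]), np.float64(79.0592), array([0.0101, 0.0174])]
```

View pics/d5.png

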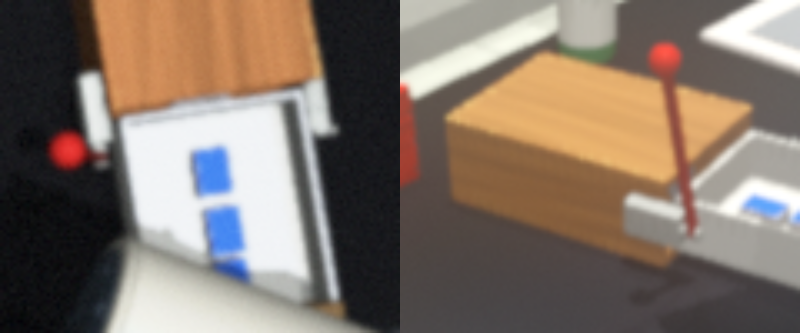

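All three tablets lie flat in the tray, at composite (212,170), (225,230) and (232,268).

```bash
python3 -m inch '[{"offset":[0,0,-0.05],"roll":0,"grip":255},{"offset":[0,0,-0.09],"roll":0,"grip":255},{"offset":[0,0,-0.09],"roll":0,"grip":255},{"offset":[0.03,0.005,-0.09],"roll":0,"grip":255},{"offset":[0.045,0.0076,-0.09],"roll":0,"grip":255},{"offset":[0.055,0.0093,-0.09],"roll":0,"grip":255},{"offset":[0.065,0.011,-0.09],"roll":0,"grip":255},{"offset":[0.075,0.0127,-0.09],"roll":0,"grip":255},{"offset":[0.085,0.0144,-0.09],"roll":0,"grip":255},{"offset":[0.095,0.016,-0.09],"roll":0,"grip":255},{"offset":[0.105,0.0178,-0.09],"roll":0,"grip":255},{"offset":[0.115,0.0195,-0.09],"roll":0,"grip":255},{"offset":[0.125,0.021,-0.09],"roll":0,"grip":255},{"offset":[0.135,0.0228,-0.09],"roll":0,"grip":255},{"offset":[0.145,0.0245,-0.09],"roll":0,"grip":255},{"offset":[0.155,0.026,-0.09],"roll":0,"grip":255},{"offset":[0.165,0.028,-0.09],"roll":0,"grip":255},{"offset":[0.175,0.0296,-0.09],"roll":0,"grip":255},{"offset":[0.185,0.0313,-0.09],"roll":0,"grip":255},{"offset":[0.19,0.0321,-0.09],"roll":0,"grip":255}]'
```

```text
t: 23.1
tcp_pos: [0.5558, -0.2693, 0.0372]
orientation: [-0.264, 3.13, -0.0]
wrist_force: [-4.1, -0.6, 1.4]
finger_gap: 0.001
grip_force: 2.0
```

```bash
python3 -m inch '[{"offset":[0.005,0.0008,0],"roll":0,"grip":255},{"offset":[0.009,0.0015,0],"roll":0,"grip":255},{"offset":[0.013,0.0022,0],"roll":0,"grip":255},{"offset":[0.017,0.0029,0],"roll":0,"grip":255},{"offset":[0.02,0.0034,0],"roll":0,"grip":255},{"offset":[0.023,0.0039,0],"roll":0,"grip":255},{"offset":[0.023,0.0039,0],"roll":0,"grip":255}]'
```

```text
t: 23.8
tcp_pos: [0.5751, -0.2659, 0.0372]
orientation: [0.262, -3.125, -0.001]
wrist_force: [-11.8, -1.4, 6.0]
finger_gap: -0.003
grip_force: 5.8
```

```bash
python3 -m inch '[{"offset":[-0.01,-0.0017,0],"roll":0,"grip":255},{"offset":[-0.03,-0.005,0],"roll":0,"grip":255},{"offset":[-0.07,-0.012,0],"roll":0,"grip":255},{"offset":[-0.11,-0.02,0.01],"roll":0,"grip":255},{"offset":[-0.15,-0.025,0.04],"roll":0,"grip":255},{"offset":[-0.19,-0.03,0.07],"roll":0,"grip":255},{"offset":[-0.22,-0.035,0.1],"roll":0,"grip":255},{"offset":[-0.22,0.015,0.13],"roll":0,"grip":255},{"offset":[-0.22,0.065,0.17],"roll":0,"grip":255},{"offset":[-0.22,0.115,0.2],"roll":0,"grip":255},{"offset":[-0.22,0.165,0.2],"roll":0,"grip":255},{"offset":[-0.22,0.2,0.2],"roll":0,"grip":255},{"offset":[-0.22,0.2,0.2],"roll":0,"grip":255}]'
python3 - <<'E'
from h import *
t,m=snap('top','top7'); s,ms=snap('side','side7')
r,g,b=[t[:,:,i].astype(int) for i in range(3)]
for c,a,mk in blobs(t,(r-b>50)&(r>120)&(g>70),1000,20000): print('wood',a,rect(m,mk,.08))
for c,a,mk in blobs(t,blue(t),20,200): print(c.round(1),a)
cv2.imwrite('pics/d6.png',np.hstack([cv2.resize(t[50:240,130:430,::-1],(500,317)),cv2.resize(s[80:170,230:330,::-1],(290,317))]))
E
```

```text
t: 25.1
tcp_pos: [0.359, -0.0613, 0.2388]
orientation: [-0.271, 3.123, 0.004]
wrist_force: [-0.0, -1.0, -0.8]
finger_gap: 0.002
grip_force: 0.0
wood 5842 ((700.1808471679688, -243.79261779785156), (217.73414611816406, 152.77052307128906), 9.624505043029785)
[247.6  26.9] 140
```

View pics/d6.png

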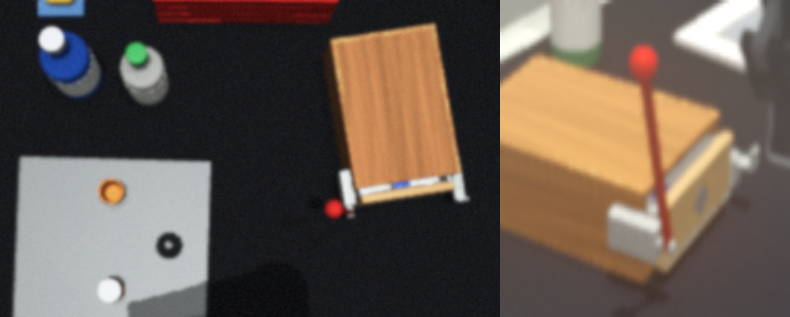

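The drawer is shut and has stayed shut since I let go 1.2 s ago. The cap, plug and jar are where they were. Next is the bar.

```bash
python3 -m inch '[{"offset":[0.05,0.0,0],"roll":0,"grip":255},{"offset":[0.1,0.0,0],"roll":0,"grip":255},{"offset":[0.14,0.0,0],"roll":0,"grip":255},{"offset":[0.173,-0.02,0],"roll":0,"grip":255},{"offset":[0.173,-0.02,-0.03],"roll":0,"grip":255},{"offset":[0.173,-0.02,-0.054],"roll":0,"grip":255},{"offset":[0.173,-0.02,-0.054],"roll":0,"grip":255},{"offset":[0.173,-0.02,-0.054],"roll":0,"grip":255}]'
python3 - <<'E'
from h import *
O=np.array([.5745,-.2655]);th=np.radians(9.62);ux=np.array([np.cos(th),np.sin(th)]);uy=np.array([-ux[1],ux[0]])
p=robot.sense()['tcp_pos']; print(p,(p[:2]-O)@ux,(p[:2]-O)@uy)
for x,y,z in [(-.0115,.097,.186),(-.0115,.046,.176),(-.0115,.01,.156),(-.0115,-.018,.125),(-.0115,-.018,.19),(-.013,-.08,.19),(-.013,-.072,.15),(-.013,-.09,.1),(-.013,-.1,.057)]:
    print((x,y,z),np.round([*(O+x*ux+y*uy-p[:2]),z-p[2]],4))
E
```

```text
t: 26.0
tcp_pos: [0.531, -0.0866, 0.1838]
orientation: [-0.262, 3.13, -0.001]
wrist_force: [0.6, -0.9, 0.9]
finger_gap: 0.003
grip_force: 0.0
[ 0.53104575 -0.08657064  0.18383337] -0.01294177583231449 0.18367497456142892
(-0.0115, 0.097, 0.186) [ 0.0159 -0.0852  0.0022]
(-0.0115, 0.046, 0.176) [ 0.0244 -0.1355 -0.0078]
(-0.0115, 0.01, 0.156) [ 0.0304 -0.171  -0.0278]
(-0.0115, -0.018, 0.125) [ 0.0351 -0.1986 -0.0588]
(-0.0115, -0.018, 0.19) [ 0.0351 -0.1986  0.0062]
(-0.013, -0.08, 0.19) [ 0.044  -0.26    0.0062]
(-0.013, -0.072, 0.15) [ 0.0427 -0.2521 -0.0338]
(-0.013, -0.09, 0.1) [ 0.0457 -0.2698 -0.0838]
(-0.013, -0.1, 0.057) [ 0.0473 -0.2797 -0.1268]
```

```bash
python3 -m inch '[{"offset":[0.004,-0.02,0],"roll":0,"grip":255},{"offset":[0.008,-0.04,0.001],"roll":0,"grip":255},{"offset":[0.012,-0.06,0.002],"roll":0,"grip":255},{"offset":[0.016,-0.085,0.002],"roll":0,"grip":255},{"offset":[0.02,-0.11,-0.003],"roll":0,"grip":255},{"offset":[0.0244,-0.1355,-0.008],"roll":0,"grip":255},{"offset":[0.0275,-0.153,-0.018],"roll":0,"grip":255},{"offset":[0.0304,-0.171,-0.028],"roll":0,"grip":255},{"offset":[0.033,-0.185,-0.043],"roll":0,"grip":255},{"offset":[0.0351,-0.1986,-0.059],"roll":0,"grip":255},{"offset":[0.0351,-0.1986,-0.059],"roll":0,"grip":255}]'
python3 - <<'E'
from h import *
s,_=snap('side','side8');t,_=snap('top','top8')
cv2.imwrite('pics/d7.png',np.hstack([cv2.resize(t[100:220,300:420,::-1],(380,380)),cv2.resize(s[60:180,220:340,::-1],(380,380))]))
E
```

```text
t: 27.1
tcp_pos: [0.5639, -0.2848, 0.1201]
orientation: [0.26, -3.125, -0.004]
wrist_force: [-0.4, -0.0, -0.3]
finger_gap: -0.001
grip_force: 0.0
```

View pics/d7.png

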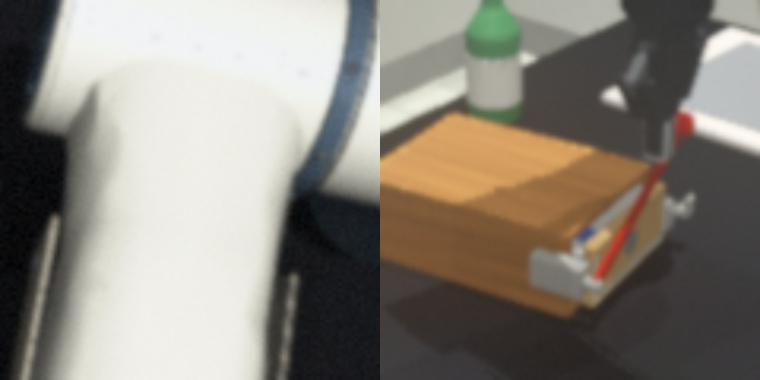

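The bar has swung over and the knob is now at composite (684,124), beyond the finger. Next I press it down from above.

```bash
python3 -m inch '[{"offset":[-0.002,0.01,0.03],"roll":0,"grip":255},{"offset":[0,0,0.068],"roll":0,"grip":255},{"offset":[0.005,-0.035,0.07],"roll":0,"grip":255},{"offset":[0.009,-0.06,0.068],"roll":0,"grip":255},{"offset":[0.008,-0.055,0.045],"roll":0,"grip":255},{"offset":[0.008,-0.055,0.025],"roll":0,"grip":255},{"offset":[0.009,-0.062,0],"roll":0,"grip":255},{"offset":[0.0106,-0.071,-0.025],"roll":0,"grip":255},{"offset":[0.0115,-0.077,-0.042],"roll":0,"grip":255},{"offset":[0.012,-0.081,-0.055],"roll":0,"grip":255},{"offset":[0.012,-0.081,-0.06],"roll":0,"grip":255},{"offset":[0.012,-0.081,-0.06],"roll":0,"grip":255}]'
python3 - <<'E'
from h import *
s,_=snap('side','side9');w,_=snap('wrist','w9')
cv2.imwrite('pics/d8.png',np.hstack([cv2.resize(w[:,100:420,::-1],(330,396)),cv2.resize(s[90:170,250:330,::-1],(396,396))]))
E
```

```text
t: 28.4
tcp_pos: [0.5778, -0.3648, 0.0643]
orientation: [0.264, -3.13, -0.0]
wrist_force: [0.1, 0.7, 0.1]
finger_gap: -0.002
grip_force: 0.0
```

View pics/d8.png

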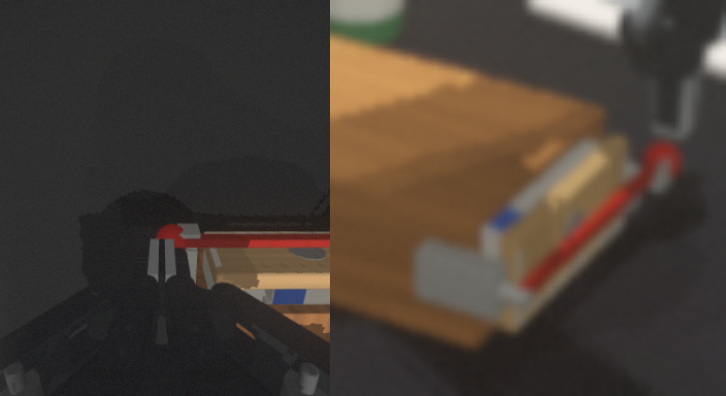

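The bar is almost level, with the knob under the fingertip at (662,157). I keep pressing gently until it meets resistance.

```bash
python3 -m inch '[{"offset":[-0.003,0,-0.003],"roll":0,"grip":255},{"offset":[-0.003,0,-0.006],"roll":0,"grip":255},{"offset":[-0.003,0,-0.008],"roll":0,"grip":255},{"offset":[-0.003,0,-0.008],"roll":0,"grip":255}]'
```

```text
t: 28.9
tcp_pos: [0.5747, -0.3652, 0.0568]
orientation: [-0.263, 3.13, -0.0]
wrist_force: [-1.6, 1.1, 3.3]
finger_gap: 0.002
grip_force: 1.2
```

```bash
python3 -m inch '[{"offset":[0,0,-0.002],"roll":0,"grip":255},{"offset":[0,0,-0.003],"roll":0,"grip":255},{"offset":[0,0,-0.003],"roll":0,"grip":255}]'
```

```text
t: 29.2
tcp_pos: [0.5749, -0.3654, 0.0561]
orientation: [-0.264, 3.129, -0.002]
wrist_force: [-5.5, 3.4, 13.1]
finger_gap: -0.002
grip_force: 6.7
```

Firm resistance at a TCP height of 56 mm, which matches the knob top at 57 mm, so the bar is in its catch. I retreat and check.

```bash
python3 -m inch '[{"offset":[0,0,0.03],"roll":0,"grip":255},{"offset":[0,0,0.08],"roll":0,"grip":255},{"offset":[-0.04,0,0.12],"roll":0,"grip":255},{"offset":[-0.09,0,0.13],"roll":0,"grip":255},{"offset":[-0.14,0,0.14],"roll":0,"grip":255},{"offset":[-0.19,-0.02,0.15],"roll":0,"grip":255},{"offset":[-0.24,-0.05,0.15],"roll":0,"grip":255},{"offset":[-0.28,-0.09,0.15],"roll":0,"grip":255},{"offset":[-0.28,-0.09,0.15],"roll":0,"grip":255},{"offset":[-0.28,-0.09,0.15],"roll":0,"grip":255},{"offset":[-0.28,-0.09,0.15],"roll":0,"grip":255}]'
python3 - <<'E'
from h import *
t,m=snap('top','top10'); s,ms=snap('side','side10')
for n,im,mm in(('t',t,m),('s',s,ms)):
    O=np.array([.5745,-.2655]);th=np.radians(9.62);ux=np.array([np.cos(th),np.sin(th)]);uy=np.array([-ux[1],ux[0]])
    print(n,'expected knob',proj(mm,[*(O-.01*ux-.093*uy),.046]),'5mm up',proj(mm,[*(O-.01*ux-.093*uy),.051]))
    r,g,b=[im[:,:,i].astype(int) for i in range(3)]
    for c,a,mk in blobs(im,(r>110)&(g<70)&(b<70),10,800): print(c.round(1),a)
cv2.imwrite('pics/d9.png',np.hstack([cv2.resize(t[60:250,120:430,::-1],(489,300)),cv2.resize(s[80:170,235:325,::-1],(300,300))]))
E
```

```text
t: 30.3
tcp_pos: [0.2943, -0.4554, 0.2031]
orientation: [-0.261, 3.131, 0.0]
wrist_force: [0.6, 0.4, -0.5]
finger_gap: 0.002
grip_force: 0.0
t expected knob [410.86957909 165.73823388] 5mm up [411.59278956 165.52546912]
[251.2  61.9] 19
[411.5 165.6] 56
[371.5 171.9] 207
s expected knob [316.2430158 122.2308262] 5mm up [316.36460468 120.69421309]
[296.7 141.2] 16
[129.8 161.8] 74
```

View pics/d9.png

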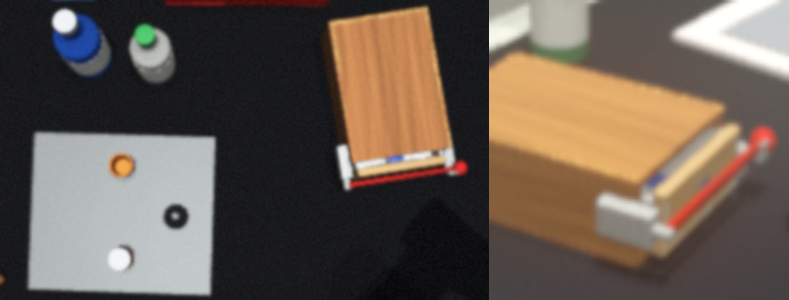

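The drawer is shut and the bar lies level in its catch with the knob at (317,121), against (316,122) predicted. The mat items haven't moved and the arm is clear.

```bash
python3 -c "
from station import robot
print(robot.sign_off())"
```

```text
the job is handed in; nothing more can be done
None
```

All three tablets are in the drawer, it stayed shut on its own, the red bar is down in its catch, the cap, plug and jar are where they stood, and the job is handed in; no verdict came back.

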